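# Switch on the bench scale, tare the tray, print the label

## Task

Get the bench scale ready for packing: push the raised end of the rocker on the switch box fully down to switch the scale on, then press the small round tare key on the console all the way in so that it stays down, then press the long bar-shaped print key fully and let it come back up. Only press, in that order: do not lift or shift the switch box, do not press the large round or the square key, and leave everything else where it stands.

Things in the scene. Friction and masses are not known exactly. Their poses are not given: they have to be found in the camera images.
- switch_box: grey mains switch box, 110 x 64 x 42 mm, about 0.8 kg, standing loose on the bench at any yaw; origin under its centre, x along its length towards the rocker's 'on' end, z up. The rocker sits in the middle of its top.
- rocker (a joint): the off-white rocker, a shallow V 60 mm long (along the box's x) and 34 mm wide, hinged across the box's middle (axis along the box's y), hinge 48 mm above the bench. 0 = off: its 'on' end, at the box's +x side and marked by a thin raised black bar, stands up, the other half lies level. 0.36 rad = fully on: the 'on' half lies level, its upper face 52 mm above the bench. It stays where it is left; about 3 N pressed at the point below moves it, no spring.
- rocker_on_end (a point): the place to press the rocker: on the upper face of its 'on' half, 22 mm from the hinge, about 60 mm above the bench when off and 52 mm when fully on; it moves with the rocker
- console: the scale's indicator console, a flat desk box 190 (x) x 320 (y) x 45 mm, fixed; origin under its centre, z up. Four keys stand in a row along its robot-side (-x) half, 40 mm from its centre line and 70 mm apart, in an order that differs each time; a display block 22 mm high stands on its rear half.
- tare_key (a joint): travel of the tare key. 0 = up, 0.006 = fully in (m). It moves stiffly (about 3 N), has no spring and stays down where it is pushed.
- tare_key_top (a point): the tare key: the small round off-white key, cap 24 mm across, in a bezel 6 mm high on the console's top. The point is the centre of the cap's upper face, 59 mm above the bench when up (14 mm above the console's top, 8 mm above its bezel) and z points up; it moves down with the cap.
- print_key (a joint): travel of the print key. 0 = up, 0.006 = fully in (m). A spring brings it back up: it takes about 1.3 N to start and 4.3 N fully in.
- print_key_top (a point): the print key: the long bar-shaped off-white key, cap 56 mm (console's x) x 22 mm (console's y), in a bezel 6 mm high on the console's top. The point is the centre of the cap's upper face, 59 mm above the bench when up (14 mm above the console's top, 8 mm above its bezel) and z points up; it moves down with the cap.
- zero_key (a joint): travel of the large round key, not to be pressed. 0 = up, 0.006 = fully in (m). A spring brings it back up: it takes about 1.3 N to start and 4.3 N fully in.
- zero_key_top (a point): the large round off-white key, cap 40 mm across, not to be pressed, in a bezel 6 mm high on the console's top. The point is the centre of the cap's upper face, 59 mm above the bench when up (14 mm above the console's top, 8 mm above its bezel) and z points up; it moves down with the cap.
- unit_key (a joint): travel of the square key, not to be pressed. 0 = up, 0.006 = fully in (m). A spring brings it back up: it takes about 1.3 N to start and 4.3 N fully in.
- unit_key_top (a point): the square off-white key, cap 30 x 30 mm, not to be pressed, in a bezel 6 mm high on the console's top. The point is the centre of the cap's upper face, 59 mm above the bench when up (14 mm above the console's top, 8 mm above its bezel) and z points up; it moves down with the cap.
- weight: steel 500 g calibration weight with a knob, 40 mm across, 60 mm high, on the bench between the console and the switch box; origin under its centre; to be left alone
- small_weight: steel 100 g calibration weight, 28 mm across, 40 mm high, on the console's top behind the keys; origin under its centre; to be left alone
- tape_roll: small roll of tape, 52 mm across, 20 mm high, lying on the console's top behind the keys; origin under its centre; to be left alone
- label_roll: roll of labels, 56 mm across, 45 mm high, upright on the bench; origin under its centre; to be left alone
- mug: white mug, 80 mm across, 90 mm high, with a handle, on the bench beyond the label roll; origin under its centre; to be left alone
Things that resemble listed ones, but are neither listed nor needed, are in the scene too. Leave any orange look-alike of the switch_box alone.

How it is judged:
By the outcome, as a careful person would: the job done as asked, in the order asked, and still so for the second after the job is handed in, with the robot touching nothing.
It also fails if it takes over 51 s, if anything falls off the work surface, if the arm or the gripper's body presses on something with over 40 N, if the wrist force passes 120 N, or if a joint passes its speed limit or range.

## Robot

A 6-joint arm with a two-finger parallel gripper is mounted at the origin on the work surface. World frame = base frame: x ahead of the robot, y to its left, z up, the work surface at z = 0. Lengths are in mm, angles in rad, forces in N, time in s.
With the tool pointing down it reaches from about 325 to 850 mm from the base axis. Payload 15.5 kg.
Tool frame: the origin (TCP) lies on the centre line of the jaws, within the pads' length; the fingertips stand 22 mm ahead of it and the grasp point (between the pads) lies 3 mm ahead of it (robot.finger_overhang is the z of the fingertips in the tool frame, in mm); z points along the fingers, y is the direction in which the jaws open and shut (so a half turn about z gives the same grasp; the last joint's range is limited). The gripper opens to 91 mm and grips with 3 to 60 N. Pads are 32 mm wide; open, the fingers measure 118 mm over their backs; the gripper's body (76 mm by 178 mm) begins 60 mm behind the grasp point.
Start: joints at [1.081, 0.494, 1.345, -0, 1.302, -0.096], TCP at [240.385, 576.924, 235.915] pointing down, gripper open.
Joint ranges: [-2.91, 2.91], [-0.82, 2.16], [0.22, 2.67], [-1.22, 4.37], [0.12, 2.79], [-3.08, 3.08]. Speed limits (rad/s): [1.89, 1.89, 2.57, 3.01, 3.01, 3.01].

## Interface

Orientations are given as a rotation vector (axis times angle).
In Python, from rig import robot gives the robot as it stands. The module is installed in compiled form; this text tells all that it offers.
- The arm moves only by the tool carry_out, never from a script. Its argument "moves" is a list that holds one entry, the list of rows, each a list of 7 numbers: the opening, from -1 (shut) to 1 (fully open), then the shift along the tool's x, y, z in cm, then the turn, a rotation vector about the tool's x, y, z in degrees. A call has 1 to 10 rows; each row shifts and turns the pose as measured when the row begins, along the tool's axes as they then stand; what a row does not reach is not made up. A row lasts 1/10 s, in which the tool goes at most 50 mm and 8.59 degrees, less where a joint would pass 70% of its speed; a pose out of reach is approached as far as the arm can. A call is refused whole if a number of a shift passes 5 or a number of a turn 8.59, either way. A call with a gripper value outside its range is refused whole. The fingers move at their own pace and stop on an object; "force" is the grip in N (left out, the last holds). Time passes only in rows, so rows that do not move let the fingers close. It gives the time, the measured TCP pose, the force and the opening at its end, in the units of the state.
- robot.get_state(): the state, without advancing time (a new reading comes with each control period).
- robot.grab_frame(name): name is "side" or "top" or "wrist"; returns the picture (384x512x3 uint8, red, green, blue); there is no depth.
- robot.camera_model(name): a dict with "camera_matrix" (3x3 intrinsics, pixels), "xyz" and "orientation" of the camera in the world. Camera axes: x right, y down, z forward; pixel columns grow to the right and rows downward; lengths in mm; the calibration is good to about 2 mm. A picture is of the moment at which its call begins: read the wrist's pose just before it. camera_model takes no time and is no camera call; for the wrist camera it gives the pose at the moment of the call.
- robot.hand_in(): hands the job in, once; it reports no verdict.
The state is a dict: "time_s": time; "qpos": joint angles; "qd": joint speeds; "joint_efforts": joint torques, N m; "tcp_pos": TCP position; "tool_rot": TCP orientation; "force": force on the tool from outside, world axes, zero at the start; "moment": the same for the moment, N m; "opening": finger opening in mm.
Only numpy, scipy, OpenCV 4.12 (cv2) and the standard library are available. Lean on these libraries where they do the work, as an engineer would, in place of code of your own. Each camera call takes 0.05 s, during which the arm holds its last target.

## Working session

There is one attempt and no reset: what is moved stays moved. The work goes in short steps, Python scripts to look and compute and a tool call to move; the robot and the scene stay as the last step left them, time stands still between calls to the robot, and variables do not carry over. Pictures are saved under pics/ and viewed, and the job is handed in when it is done.

Besides the shell and the picture viewer there is one more tool, called after "Call:" by a JSON object that holds its "op" and its "data", one argument or row to a line. carry_out: Moves the arm, as the interface text tells. Its arguments: {"type":"object","properties":{"moves":{"type":"array","items":{"type":"array","items":{"type":"array","items":{"type":"number"}}}},"force":{"type":"number"}},"required":["moves"]}

```bash
mkdir -p pics; python3 - <<'E'
from rig import robot
import cv2,numpy as np
s=robot.get_state();print({k:np.round(v,3) for k,v in s.items()})
for n in("top","side","wrist"):
    m=robot.camera_model(n);print(n,m)
    cv2.imwrite(f"pics/{n}0.png",cv2.resize(robot.grab_frame(n)[:,:,::-1],(800,600),interpolation=cv2.INTER_CUBIC))
E
```

```text
{'time_s': np.float64(0.0), 'qpos': array([ 1.08 ,  0.494,  1.346,  0.   ,  1.302, -0.095]), 'qd': array([ 0.001,  0.   ,  0.001,  0.   ,  0.001, -0.   ]), 'joint_efforts': array([-1.0000e-03, -8.7884e+01, -3.8186e+01,  7.1000e-02,  5.3000e-02,
       -0.0000e+00]), 'tcp_pos': array([240.237, 576.632, 235.349]), 'tool_rot': array([-6.16e-01, -3.08e+00,  2.00e-03]), 'force': array([-0.927, -0.841, -0.228]), 'moment': array([ 0.004, -0.012, -0.046]), 'opening': np.float64(91.756)}
top {'camera_matrix': array([[450.54704315,   0.        , 253.36609566],
       [  0.        , 450.54704315, 191.76125482],
       [  0.        ,   0.        ,   1.        ]]), 'xyz': array([ 457.93659256,  -24.54461593, 1139.58993137]), 'orientation': array([-2.18717186,  2.16584106, -0.09835224])}
side {'camera_matrix': array([[368.49832892,   0.        , 252.92134294],
       [  0.        , 368.49832892, 188.12021116],
       [  0.        ,   0.        ,   1.        ]]), 'xyz': array([355.53233946, 671.41499847, 743.93088932]), 'orientation': array([-0.39921508,  2.7434839 , -1.18180954])}
wrist {'camera_matrix': array([[277.59449169,   0.        , 259.18226157],
       [  0.        , 277.59449169, 192.62654844],
       [  0.        ,   0.        ,   1.        ]]), 'xyz': array([165.69979731, 608.55847958, 385.096804  ]), 'orientation': array([2.4057544 , 1.60367709, 0.22946215])}
```

View pics/top0.png

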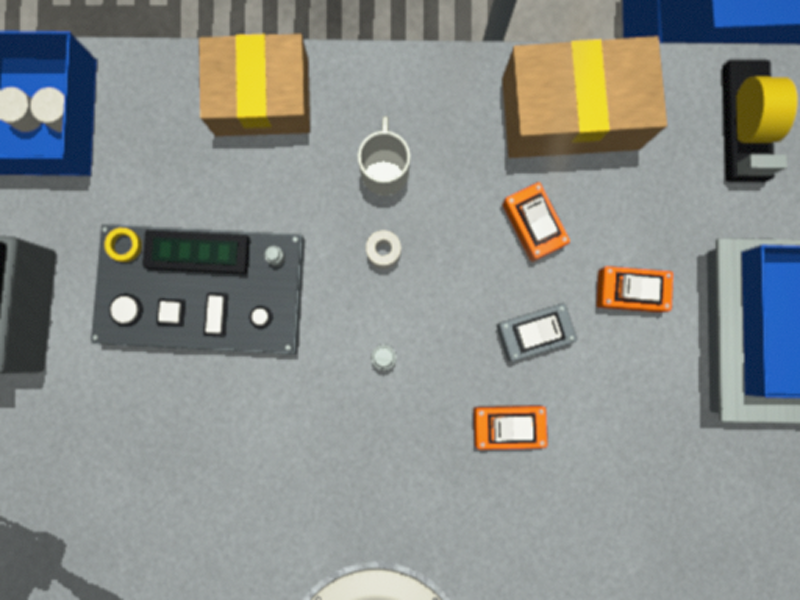

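View pics/side0.png

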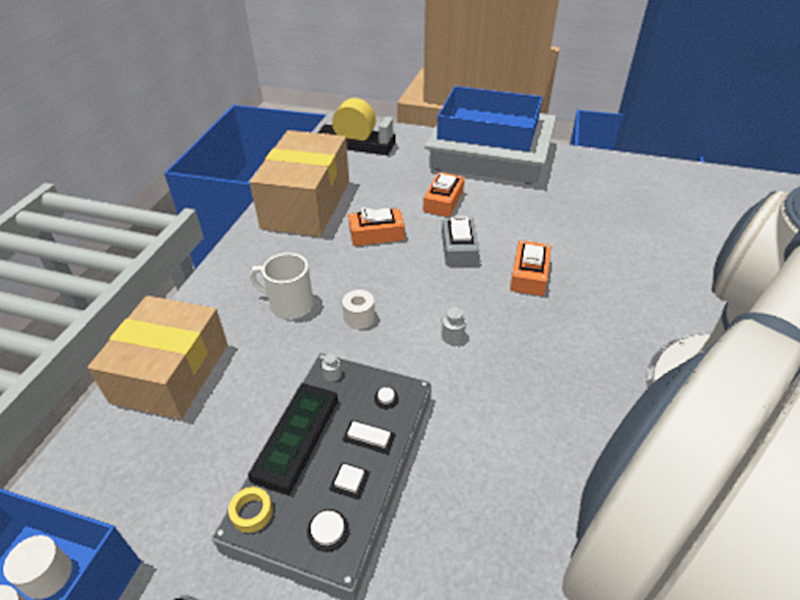

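View pics/wrist0.png

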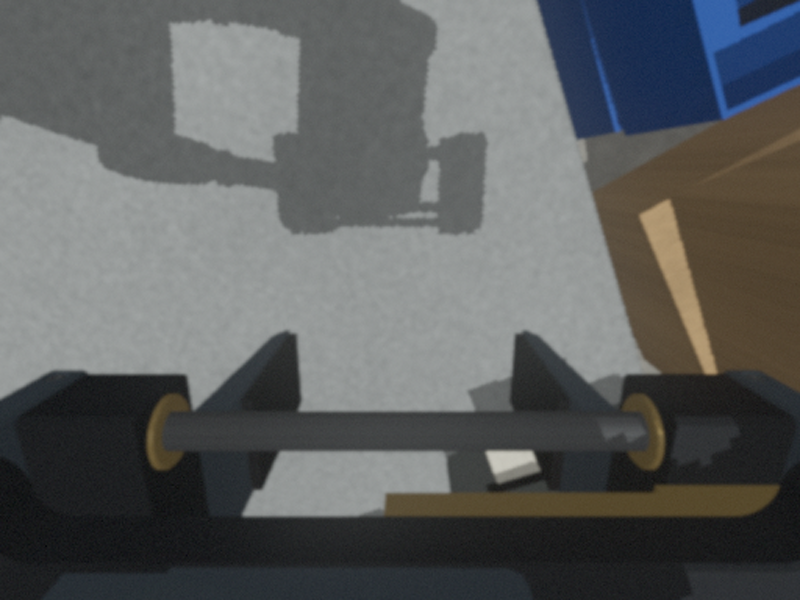

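The top view shows the grey box at about (538,333). The keys run left to right: large round (125,310), square (170,313), bar (214,314), small round (260,317). The 500 g weight is at (383,358). Next I'll enlarge crops for exact pixels.

```bash
python3 - <<'E'
import cv2,numpy as np
t=cv2.imread("pics/top0.png");s=cv2.imread("pics/side0.png")
a=cv2.resize(t[290:380,485:595],None,fx=7,fy=6.0,interpolation=cv2.INTER_CUBIC)
b=cv2.resize(s[200:280,420:500],None,fx=7,fy=7,interpolation=cv2.INTER_CUBIC)
c=cv2.resize(t[220:365,85:315],None,fx=3.4,fy=3.4,interpolation=cv2.INTER_CUBIC)
cv2.imwrite("pics/ca.png",a);cv2.imwrite("pics/cb.png",b);cv2.imwrite("pics/cc.png",c)
E
```

```text
(no output)
```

View pics/ca.png

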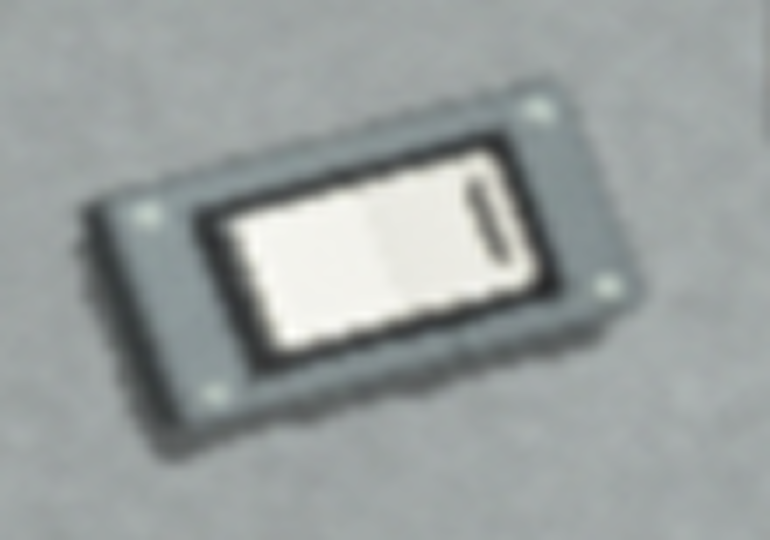

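View pics/cb.png

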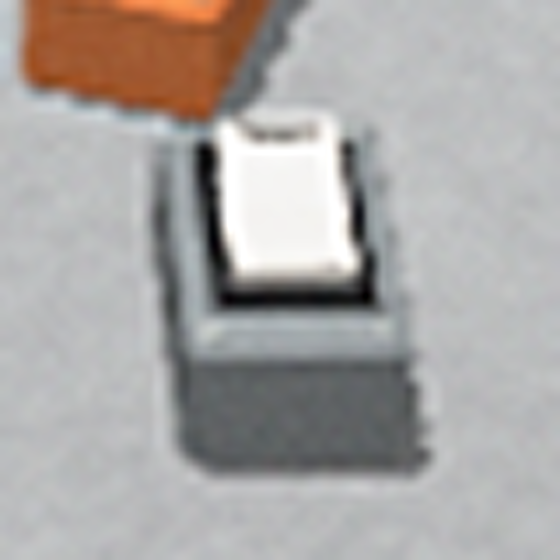

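View pics/cc.png

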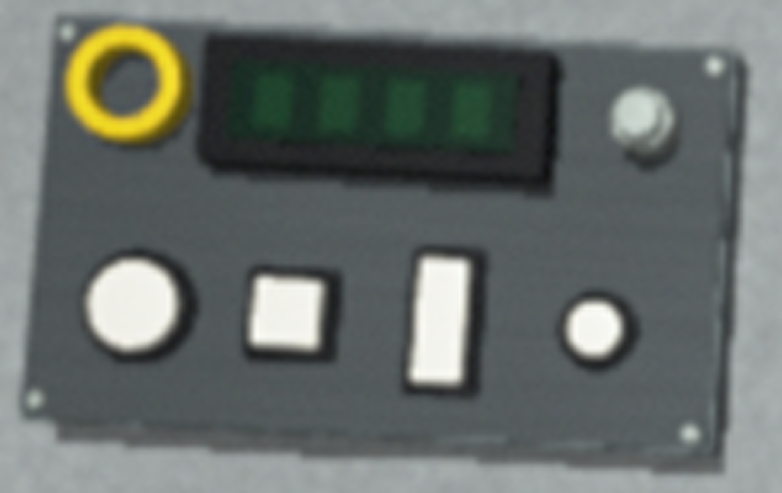

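The black bar is on the box's right-hand end (crop (487,222)), so that's the raised 'on' end, which the side view confirms. Key centres in the crop: large (132,305), square (287,313), bar (440,320), tare (595,328).

```bash
cat > h.py <<'E'
from rig import robot
import numpy as np,cv2
from scipy.spatial.transform import Rotation as R
def ray(m,u,v,z):
    d=R.from_rotvec(m["orientation"]).apply(np.linalg.inv(m["camera_matrix"])@[u,v,1]);o=np.array(m["xyz"])
    return o+d*(z-o[2])/d[2]
def proj(m,p):
    q=R.from_rotvec(m["orientation"]).inv().apply(np.array(p)-m["xyz"]);k=m["camera_matrix"]@q
    return k[:2]/k[2]
E
python3 - <<'E'
from h import *
m=robot.camera_model("top")
def A(x,y,z):
    u=(x+.5)/7-.5+485;v=(y+.5)/6-.5+290
    return ray(m,(u+.5)/1.5625-.5,(v+.5)/1.5625-.5,z)
def C(x,y,z):
    u=(x+.5)/3.4-.5+85;v=(y+.5)/3.4-.5+220
    return ray(m,(u+.5)/1.5625-.5,(v+.5)/1.5625-.5,z)
S=np.array([A(*p,42) for p in [(148,215),(540,108),(608,287),(215,393)]])
c=S.mean(0);dx=(S[1]+S[2]-S[0]-S[3])/2;yaw=np.arctan2(dx[1],dx[0])
print("screws",S.round(1),"c",c.round(1),"len",np.linalg.norm(dx),np.linalg.norm(S[0]-S[3]),"yaw",np.degrees(yaw))
print("bar",A(487,222,62).round(1), "pt",(c+22*np.array([np.cos(yaw),np.sin(yaw),0])).round(1))
for n,p in dict(large=(132,305),sq=(287,313),bar=(440,320),tare=(595,328)).items(): print(n,C(*p,59).round(1))
print("screws con",[C(*p,45).round(1) for p in [(67,33),(715,66),(690,433),(34,400)]])
ms=robot.camera_model("side")
print("small w top",C(640,110,85).round(1))
# side check: box top, tare
for n,uv,z in [("tare",(386,397),59),("bar",(369,434),59),("boxrocker_bar",(460,218.5),62)]:
    print(n,ray(ms,(uv[0]+.5)/1.5625-.5,(uv[1]+.5)/1.5625-.5,z).round(1))
st=robot.get_state();print(R.from_rotvec(st["tool_rot"]).as_matrix().round(3))
E
```

```text
screws [[ 517.6 -196.9   42. ]
 [ 546.4 -284.7   42. ]
 [ 499.9 -299.3   42. ]
 [ 471.5 -211.6   42. ]] c [ 508.8 -248.1   42. ] len 92.23665967672069 48.310739666387285 yaw -71.97221229500805
bar [ 515.4 -268.    62. ] pt [ 515.6 -269.    42. ]
large [535.6 393.7  59. ]
sq [532.7 323.5  59. ]
bar [530.2 254.3  59. ]
tare [527.2 184.1  59. ]
screws con [array([662.5, 434.8,  45. ]), array([650.1, 134.6,  45. ]), array([480.6, 142.2,  45. ]), array([492.7, 442. ,  45. ])]
small w top [622.9 161.7  85. ]
tare [524.7 191.1  59. ]
bar [528.3 257.4  59. ]
boxrocker_bar [ 513.9 -266.6   62. ]
[[-0.923  0.385 -0.   ]
 [ 0.385  0.923 -0.001]
 [ 0.    -0.001 -1.   ]]
```

Call:
{"op": "carry_out", "data": {
  "moves": [
    [[-1,-3.2,-3.7,0,0,0,0],[-1,-3.2,-3.7,0,0,0,0],[-1,-3.2,-3.7,0,0,0,0],[-1,-3.2,-3.7,0,0,0,0],[-1,-3.2,-3.7,0,0,0,0],[-1,-3.2,-3.7,0,0,0,0],[-1,-3.2,-3.7,0,0,0,0],[-1,-3.2,-3.7,0,0,0,0],[-1,-3.2,-3.7,0,0,0,0],[-1,-3.2,-3.7,0,0,0,0]]
  ],
  "force": 20
}}

```text
time_s: 1.15
tcp_pos: [394.4, 104.7, 233.8]
tool_rot: [0.602, 3.083, 0.001]
force: [1.5, -0.1, 0.7]
opening: 14.2
```

Call:
{"op": "carry_out", "data": {
  "moves": [
    [[-1,-3.2,-3.7,0,0,0,0],[-1,-3.2,-3.7,0,0,0,0],[-1,-3.2,-3.7,0,0,0,0],[-1,-3.2,-3.7,0,0,0,0],[-1,-3.2,-3.7,0,0,0,0],[-1,0,0,1.5,0,0,-8.5],[-1,0,0,1.5,0,0,-8.5],[-1,0,0,1.5,0,0,-8.5],[-1,0,0,1.5,0,0,-8.5],[-1,0,0,1.5,0,0,-7]]
  ]
}}

```text
time_s: 2.15
tcp_pos: [475.5, -141.6, 157.7]
tool_rot: [-0.53, 3.09, -0.005]
force: [0.5, -1.1, 0.7]
opening: 0.3
```

```bash
cat > go.py <<'E'
import sys
from h import *
def go(t):
    s=robot.get_state();M=R.from_rotvec(s["tool_rot"]).as_matrix()
    print("t",s["time_s"].round(2),"tcp",s["tcp_pos"].round(1),"F",s["force"].round(1),"open",round(float(s["opening"]),1),"q",s["qpos"].round(2))
    print("ydir",np.degrees(np.arctan2(M[1,1],M[0,1])).round(1),"M",M.round(3).tolist())
    print("shift cm tool",(M.T@(np.array(t)-s["tcp_pos"])/10).round(2))
if len(sys.argv)>1: go([float(a) for a in sys.argv[1:4]])
E
python3 go.py 516 -270 120; python3 - <<'E'
from h import *
m=robot.camera_model("wrist");f=robot.grab_frame("wrist")
cv2.imwrite("pics/w1.png",cv2.resize(f[:,:,::-1],(800,600),interpolation=cv2.INTER_CUBIC))
print(np.array(proj(m,[516,-269,60]))*1.5625)
E
```

```text
[181.67044459 304.97287955]Traceback (most recent call last):
  File "go.py", line 8, in <module>
    if len(sys.argv)>1: go([float(a) for a in sys.argv[1:4]])
                        ~~^^^^^^^^^^^^^^^^^^^^^^^^^^^^^^^^^^^
  File "go.py", line 5, in go
    print("t",s["time_s"].round(2),"tcp",s["tcp_pos"].round(1),"F",s["force"].round(1),"open",round(float(s["opening"]),1),"q",s["qpos"].round(2))
              ^^^^^^^^^^^^^^^^^
AttributeError: 'float' object has no attribute 'round'
```

View pics/w1.png

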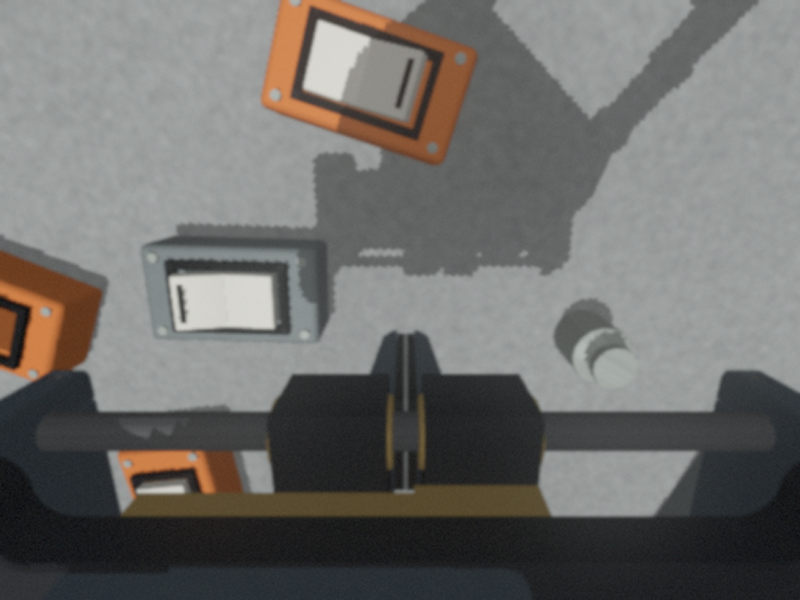

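```bash
sed -i 's/s\["time_s"\].round(2)/round(float(s["time_s"]),2)/' go.py; python3 - <<'E'
from h import *
m=robot.camera_model("wrist");k=1/1.5625
S=np.array([ray(m,u*k,v*k,42) for u,v in [(305,335),(162,331),(152,257),(316,258)]])
print(S.round(1),S.mean(0).round(1))
print("bar",ray(m,182*k,303*k,63).round(1))
E
python3 go.py 515 -267 110
python3 - <<'E'
import cv2
f=cv2.imread("pics/w1.png")[220:360,120:350]
cv2.imwrite("pics/w1c.png",cv2.resize(f,None,fx=3.4,fy=3.4,interpolation=cv2.INTER_CUBIC))
E
```

```text
[[ 516.  -195.    42. ]
 [ 545.1 -283.    42. ]
 [ 498.8 -297.9   42. ]
 [ 465.  -202.8   42. ]] [ 506.2 -244.7   42. ]
bar [ 512.  -266.1   63. ]
t 2.2 tcp [ 474.5 -141.2  155.6] F [-2.6 -0.1 -3.2] open 0.5 q [-0.41  0.42  1.76  0.    0.96 -2.33]
ydir 109.9 M [[-0.94, -0.341, 0.004], [-0.341, 0.94, -0.001], [-0.003, -0.003, -1.0]]
shift cm tool [  0.49 -13.2    4.59]
```

View pics/w1c.png

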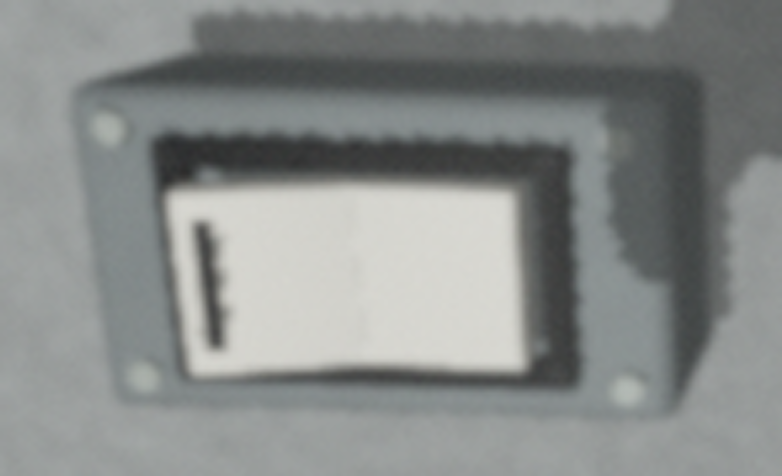

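Call:
{"op": "carry_out", "data": {
  "moves": [
    [[-1,0.16,-4.4,1,0,0,0],[-1,0.16,-4.4,1,0,0,0],[-1,0.16,-4.4,1,0,0,0],[-1,0,0,0,0,0,0],[-1,0,0,0,0,0,0]]
  ]
}}

```text
time_s: 2.7
tcp_pos: [515.5, -270.7, 124.7]
tool_rot: [-0.527, 3.095, -0.0]
force: [-0.9, 0.4, -0.4]
opening: 0.5
```

```bash
python3 go.py 515 -269 84
```

```text
t 2.7 tcp [ 515.5 -270.7  124.7] F [-0.9  0.4 -0.4] open 0.5 q [-0.59  0.56  1.58  0.    1.   -2.5 ]
ydir 109.3 M [[-0.944, -0.331, 0.002], [-0.331, 0.944, 0.0], [-0.002, -0.0, -1.0]]
shift cm tool [0.   0.18 4.07]
```

Call:
{"op": "carry_out", "data": {
  "moves": [
    [[-1,0,0.18,1.3,0,0,0],[-1,0,0,1.3,0,0,0],[-1,0,0,1.2,0,0,0],[-1,0,0,0.4,0,0,0],[-1,0,0,0.3,0,0,0],[-1,0,0,0,0,0,0]]
  ]
}}

```text
time_s: 3.3
tcp_pos: [514.5, -265.7, 76.6]
tool_rot: [-0.527, 3.096, 0.0]
force: [-0.5, 0.9, -0.2]
opening: 0.2
```

```bash
python3 go.py 515 -269 74
```

```text
t 3.3 tcp [ 514.5 -265.7   76.6] F [-0.5  0.9 -0.2] open 0.2 q [-0.58  0.63  1.62  0.    0.89 -2.49]
ydir 109.3 M [[-0.944, -0.331, 0.002], [-0.331, 0.944, 0.0], [-0.002, -0.0, -1.0]]
shift cm tool [ 0.06 -0.33  0.26]
```

Call:
{"op": "carry_out", "data": {
  "moves": [
    [[-1,0,0,0.15,0,0,0],[-1,0,0,0,0,0,0]]
  ]
}}

```text
time_s: 3.5
tcp_pos: [514.7, -265.7, 75.4]
tool_rot: [-0.527, 3.095, -0.001]
force: [-0.2, -0.1, 0.1]
opening: 0.1
```

```bash
python3 go.py 515 -269 74;python3 - <<'E'
from h import *
for n in("side","wrist"):cv2.imwrite(f"pics/{n}2.png",cv2.resize(robot.grab_frame(n)[:,:,::-1],(800,600),interpolation=cv2.INTER_CUBIC))
E
```

```text
t 3.5 tcp [ 514.7 -265.7   75.4] F [-0.2 -0.1  0.1] open 0.1 q [-0.58  0.63  1.62  0.    0.89 -2.49]
ydir 109.3 M [[-0.944, -0.331, 0.002], [-0.331, 0.944, -0.0], [-0.002, -0.001, -1.0]]
shift cm tool [ 0.08 -0.32  0.14]
```

View pics/side2.png

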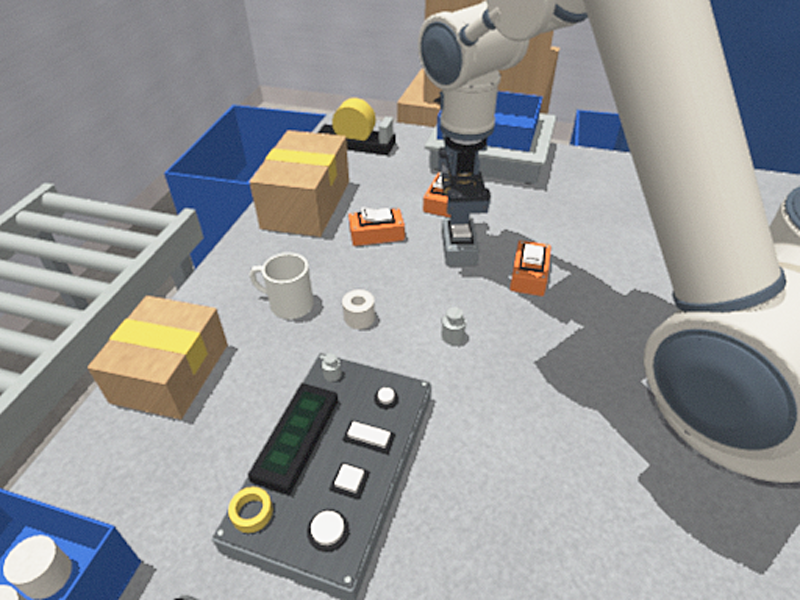

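View pics/wrist2.png

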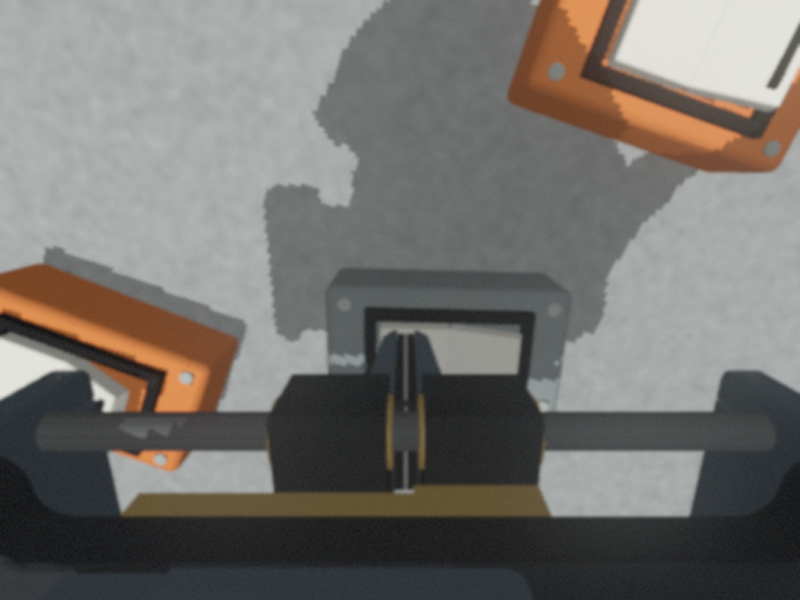

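The fingers are on the 'on' half, and the box's far edge screws are at (344,304) and (555,310), so it appears not to have moved. I'll press further in small steps.

Call:
{"op": "carry_out", "data": {
  "moves": [
    [[-1,0,0,0.1,0,0,0],[-1,0,0,0.1,0,0,0],[-1,0,0,0.0,0,0,0]]
  ]
}}

```text
time_s: 3.9
tcp_pos: [514.8, -265.8, 74.3]
tool_rot: [-0.527, 3.095, -0.001]
force: [-0.8, 0.5, 2.0]
opening: 0.0
```

Call:
{"op": "carry_out", "data": {
  "moves": [
    [[-1,0,0,0.2,0,0,0],[-1,0,0,0.2,0,0,0]]
  ]
}}

```text
time_s: 4.1
tcp_pos: [515.0, -265.9, 73.5]
tool_rot: [-0.527, 3.093, -0.003]
force: [-13.4, 8.0, 56.3]
opening: 0.4
```

That's a hard stop at z = 73.5 (tip about 51.5 mm), so the rocker is fully down. I'll lift and look.

Call:
{"op": "carry_out", "data": {
  "moves": [
    [[-1,0,0,-0.5,0,0,0],[-1,0,0,-2,0,0,0],[-1,0,0,-4,0,0,0],[-1,0,4,-2,0,0,0],[-1,0,4.5,0,0,0,0],[-1,0,4.5,0,0,0,0],[-1,0,0,0,0,0,0]]
  ]
}}

```text
time_s: 4.8
tcp_pos: [470.0, -140.1, 162.0]
tool_rot: [-0.522, 3.092, -0.003]
force: [0.2, 0.1, 0.2]
opening: 0.5
```

```bash
python3 go.py 527.2 184.1 160;python3 - <<'E'
from h import *
for n in("side","wrist"):
    m=robot.camera_model(n);f=robot.grab_frame(n)
    cv2.imwrite(f"pics/{n}3.png",cv2.resize(f[:,:,::-1],(800,600),interpolation=cv2.INTER_CUBIC))
    if n=="wrist": print(m)
a=cv2.imread("pics/side3.png")[200:280,420:500];cv2.imwrite("pics/side3c.png",cv2.resize(a,None,fx=7,fy=7,interpolation=cv2.INTER_CUBIC))
E
```

```text
t 4.8 tcp [ 470.  -140.1  162. ] F [0.2 0.1 0.2] open 0.5 q [-0.41  0.4   1.77  0.    0.97 -2.32]
ydir 109.2 M [[-0.945, -0.328, 0.006], [-0.328, 0.945, -0.001], [-0.005, -0.003, -1.0]]
shift cm tool [-16.03  28.75   0.2 ]
{'camera_matrix': array([[277.59449169,   0.        , 259.18226157],
       [  0.        , 277.59449169, 192.62654844],
       [  0.        ,   0.        ,   1.        ]]), 'xyz': array([ 394.0819254 , -167.44905836,  311.37429593]), 'orientation': array([1.70701797, 2.40094734, 0.35008528])}
```

View pics/wrist3.png

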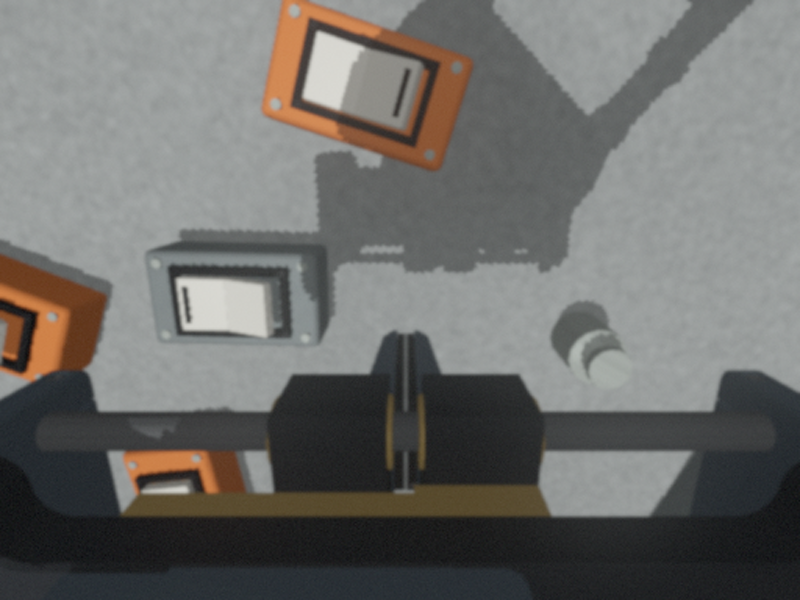

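View pics/side3c.png

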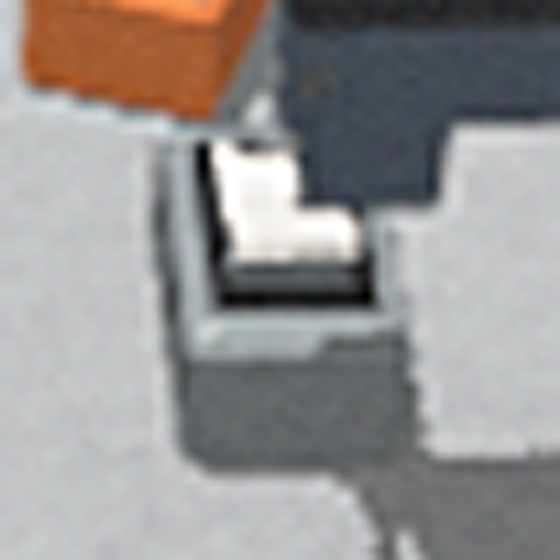

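The rocker is now tipped: the off half stands up and the bar end is flat. The box corners are unchanged in the side view. On to the tare key.

Call:
{"op": "carry_out", "data": {
  "moves": [
    [[-1,-2.3,4.1,0,0,0,0],[-1,-2.3,4.1,0,0,0,0],[-1,-2.3,4.1,0,0,0,0],[-1,-2.3,4.1,0,0,0,0],[-1,-2.3,4.1,0,0,0,0],[-1,-1,2,0,0,0,0],[-1,0,0,0,0,0,0],[-1,0,0,0,0,0,0]]
  ]
}}

```text
time_s: 5.7
tcp_pos: [528.2, 111.7, 160.6]
tool_rot: [-0.504, 3.086, -0.012]
force: [0.6, -1.0, 0.8]
opening: 0.7
```

```bash
python3 go.py 527.2 184.1 100;python3 - <<'E'
from h import *
m=robot.camera_model("wrist");f=robot.grab_frame("wrist")
cv2.imwrite("pics/w4.png",cv2.resize(f[:,:,::-1],(800,600),interpolation=cv2.INTER_CUBIC))
np.save("w4.npy",m,allow_pickle=True)
for p in [[527.2,184.1,59],[530.2,254.3,59]]:print(proj(m,p)*1.5625)
E
```

```text
t 5.7 tcp [528.2 111.7 160.6] F [ 0.6 -1.   0.8] open 0.7 q [ 0.1   0.46  1.66 -0.01  1.01 -1.79]
ydir 108.5 M [[-0.948, -0.318, 0.015], [-0.318, 0.948, -0.005], [-0.013, -0.01, -1.0]]
shift cm tool [-2.13  6.96  6.02]
[517.12504833 343.04844234]
[617.49198902 380.10112628]
```

View pics/w4.png

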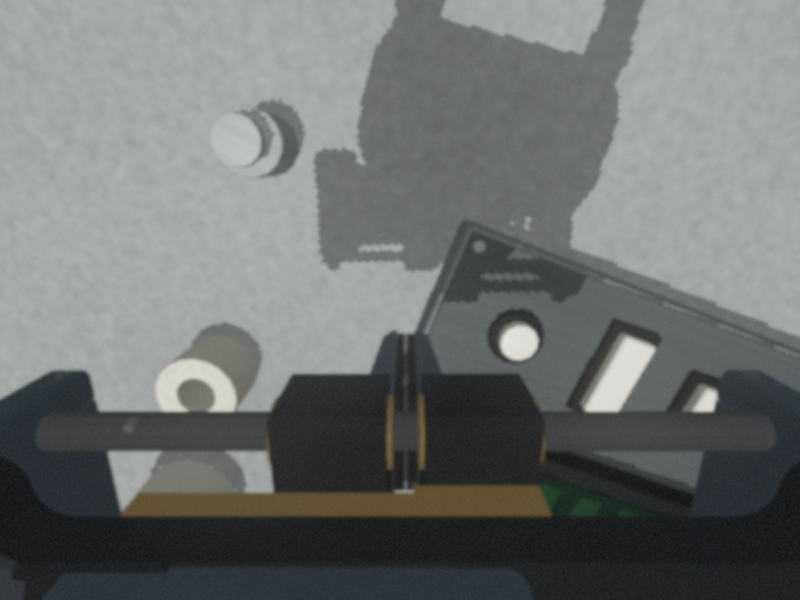

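The tare cap is at (518,342) against the predicted (517,343), so that measurement holds. I'll move over it and descend.

Call:
{"op": "carry_out", "data": {
  "moves": [
    [[-1,-1.1,3.4,0.5,0,0,0],[-1,-1.0,3.4,1.5,0,0,0],[-1,0,0,1.5,0,0,0],[-1,0,0,0,0,0,0],[-1,0,0,0,0,0,0]]
  ]
}}

```text
time_s: 6.25
tcp_pos: [530.0, 177.4, 124.6]
tool_rot: [-0.488, 3.088, -0.013]
force: [-0.1, 0.8, 0.3]
opening: 0.4
```

```bash
python3 go.py 527.2 184.1 75
```

```text
t 6.25 tcp [530.  177.4 124.6] F [-0.1  0.8  0.3] open 0.4 q [ 0.22  0.53  1.65 -0.01  0.95 -1.66]
ydir 108.0 M [[-0.951, -0.308, 0.017], [-0.309, 0.951, -0.006], [-0.014, -0.011, -1.0]]
shift cm tool [0.13 0.78 4.95]
```

Call:
{"op": "carry_out", "data": {
  "moves": [
    [[-1,0.1,0.75,1.0,0,0,0],[-1,0,0,1.0,0,0,0],[-1,0,0,0.8,0,0,0],[-1,0,0,0,0,0,0],[-1,0,0,0,0,0,0]]
  ]
}}

```text
time_s: 6.75
tcp_pos: [528.0, 181.9, 95.4]
tool_rot: [-0.482, 3.087, -0.013]
force: [0.6, 0.9, -0.1]
opening: 0.7
```

```bash
python3 go.py 527.2 184.1 75
```

```text
t 6.75 tcp [528.  181.9  95.4] F [ 0.6  0.9 -0.1] open 0.7 q [ 0.23  0.57  1.67 -0.01  0.88 -1.64]
ydir 107.8 M [[-0.952, -0.305, 0.018], [-0.305, 0.952, -0.006], [-0.015, -0.011, -1.0]]
shift cm tool [0.04 0.26 2.04]
```

Call:
{"op": "carry_out", "data": {
  "moves": [
    [[-1,0,0.25,0.5,0,0,0],[-1,0,0,0.5,0,0,0],[-1,0,0,0.4,0,0,0],[-1,0,0,0.2,0,0,0],[-1,0,0,0.1,0,0,0],[-1,0,0,0,0,0,0]]
  ]
}}

```text
time_s: 7.35
tcp_pos: [528.1, 184.5, 77.6]
tool_rot: [-0.483, 3.086, -0.013]
force: [-0.7, 0.0, 1.8]
opening: 0.3
```

```bash
python3 go.py 527.2 184.1 75
```

```text
t 7.35 tcp [528.1 184.5  77.6] F [-0.7  0.   1.8] open 0.3 q [ 0.24  0.6   1.68 -0.01  0.84 -1.64]
ydir 107.8 M [[-0.952, -0.305, 0.019], [-0.305, 0.952, -0.006], [-0.017, -0.011, -1.0]]
shift cm tool [ 0.1  -0.01  0.26]
```

Call:
{"op": "carry_out", "data": {
  "moves": [
    [[-1,0,0,0.15,0,0,0],[-1,0,0,0.15,0,0,0],[-1,0,0,0.1,0,0,0]]
  ]
}}

```text
time_s: 7.65
tcp_pos: [528.1, 184.5, 74.7]
tool_rot: [-0.482, 3.085, -0.013]
force: [-8.4, -1.6, 32.7]
opening: 0.4
```

Call:
{"op": "carry_out", "data": {
  "moves": [
    [[-1,0,0,-0.5,0,0,0],[-1,0,0,-1.5,0,0,0],[-1,0,0,-2.5,0,0,0],[-1,0,0,-1,0,0,0],[-1,0,0,0,0,0,0],[-1,0,0,0,0,0,0]]
  ]
}}

```text
time_s: 8.25
tcp_pos: [526.8, 184.8, 130.7]
tool_rot: [-0.482, 3.086, -0.013]
force: [-1.0, 0.0, 0.4]
opening: 0.7
```

```bash
python3 go.py 530.2 254.3 100;python3 - <<'E'
from h import *
ms=robot.camera_model("side")
for n in("side","wrist"):
    f=robot.grab_frame(n)
    cv2.imwrite(f"pics/{n}5.png",cv2.resize(f[:,:,::-1],(800,600),interpolation=cv2.INTER_CUBIC))
for p in [[527.2,184.1,53],[527.2,184.1,59],[530.2,254.3,59]]:print(proj(ms,p)*1.5625)
E
```

```text
t 8.25 tcp [526.8 184.8 130.7] F [-1.   0.   0.4] open 0.7 q [ 0.24  0.52  1.64 -0.01  0.96 -1.64]
ydir 107.8 M [[-0.952, -0.305, 0.02], [-0.305, 0.952, -0.005], [-0.017, -0.011, -1.0]]
shift cm tool [-2.39  6.55  3.04]
[385.59165469 395.09388849]
[385.49353139 392.61179124]
[368.12806914 431.53864558]
```

View pics/side5.png

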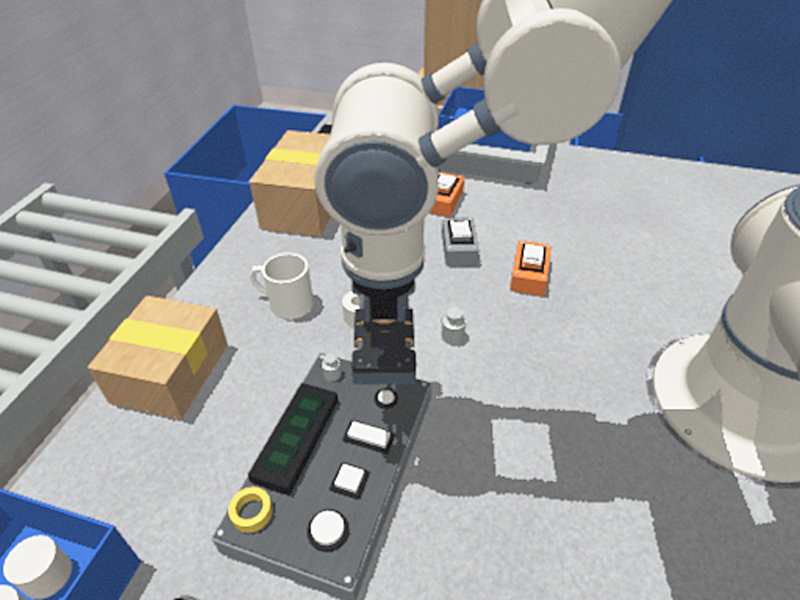

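View pics/wrist5.png

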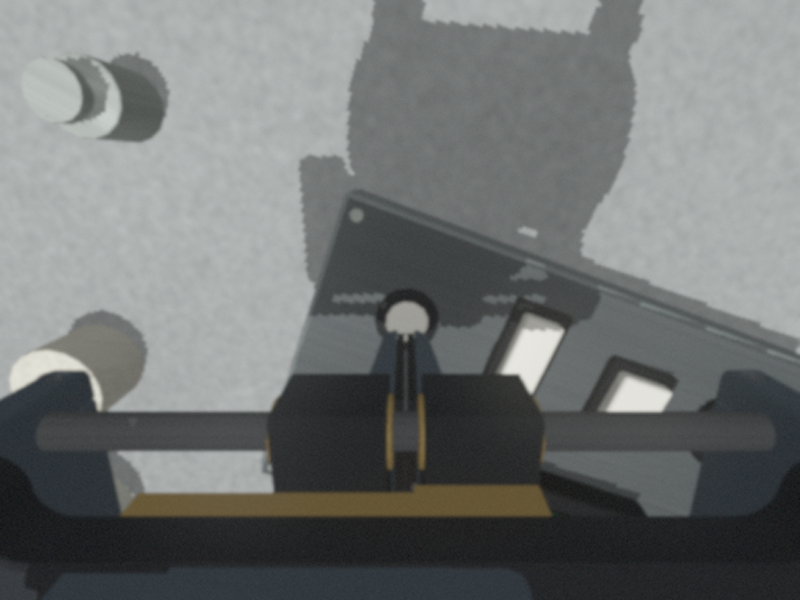

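The tare cap sits down near its bezel at (407,318) in the wrist view. Next is the print key.

Call:
{"op": "carry_out", "data": {
  "moves": [
    [[-1,-1.2,3.4,0,0,0,0],[-1,-1.2,3.3,0,0,0,0],[-1,0,0,0,0,0,0],[-1,0,0,0,0,0,0]]
  ]
}}

```text
time_s: 8.75
tcp_pos: [528.0, 257.0, 126.3]
tool_rot: [-0.481, 3.092, -0.015]
force: [-0.3, -0.4, -0.1]
opening: 0.5
```

```bash
python3 go.py 530.2 254.8 75
```

```text
t 8.75 tcp [528.  257.  126.3] F [-0.3 -0.4 -0.1] open 0.5 q [ 0.36  0.56  1.57 -0.01  1.   -1.51]
ydir 107.7 M [[-0.953, -0.304, 0.014], [-0.304, 0.953, -0.007], [-0.011, -0.011, -1.0]]
shift cm tool [-0.09 -0.22  5.14]
```

Call:
{"op": "carry_out", "data": {
  "moves": [
    [[-1,0,-0.1,1.0,0,0,0],[-1,0,-0.1,1.0,0,0,0],[-1,0,0,0.9,0,0,0],[-1,0,0,0,0,0,0],[-1,0,0,0,0,0,0]]
  ]
}}

```text
time_s: 9.25
tcp_pos: [528.1, 251.8, 92.7]
tool_rot: [-0.478, 3.096, -0.016]
force: [0.2, 0.1, -0.7]
opening: 0.2
```

```bash
python3 go.py 530.2 254.8 75
```

```text
t 9.25 tcp [528.1 251.8  92.7] F [ 0.2  0.1 -0.7] open 0.2 q [ 0.35  0.61  1.6  -0.01  0.93 -1.52]
ydir 107.5 M [[-0.953, -0.301, 0.01], [-0.301, 0.953, -0.009], [-0.007, -0.012, -1.0]]
shift cm tool [-0.28  0.24  1.77]
```

Call:
{"op": "carry_out", "data": {
  "moves": [
    [[-1,0,0.15,0.5,0,0,0],[-1,0,0,0.5,0,0,0],[-1,0,0,0.3,0,0,0],[-1,0,0,0.1,0,0,0],[-1,0,0,0,0,0,0]]
  ]
}}

```text
time_s: 9.75
tcp_pos: [528.2, 253.1, 78.2]
tool_rot: [-0.477, 3.095, -0.016]
force: [-0.1, -1.2, 2.6]
opening: 0.1
```

Call:
{"op": "carry_out", "data": {
  "moves": [
    [[-1,0,0,0.15,0,0,0],[-1,0,0,0.15,0,0,0],[-1,0,0,0.15,0,0,0]]
  ]
}}

```text
time_s: 10.05
tcp_pos: [528.3, 253.1, 74.7]
tool_rot: [-0.477, 3.094, -0.016]
force: [-9.7, -3.7, 37.2]
opening: 0.6
```

It hit a hard stop at z = 74.7 with 37 N, so the print key is fully in. I'll lift straight up and well clear.

Call:
{"op": "carry_out", "data": {
  "moves": [
    [[-1,0,0,-0.5,0,0,0],[-1,0,0,-2,0,0,0],[-1,0,0,-4,0,0,0],[-1,0,0,-4,0,0,0],[-1,2,0,-3,0,0,0],[-1,4,0,0,0,0,0],[-1,4,0,0,0,0,0],[-1,0,0,0,0,0,0],[-1,0,0,0,0,0,0]]
  ]
}}

```text
time_s: 10.95
tcp_pos: [429.1, 223.7, 214.0]
tool_rot: [-0.476, 3.09, -0.014]
force: [0.9, 0.6, 0.6]
opening: 0.0
```

```bash
python3 go.py 400 254.8 200;python3 - <<'E'
from h import *
for n in("side","wrist","top"):
    f=robot.grab_frame(n)
    cv2.imwrite(f"pics/{n}6.png",cv2.resize(f[:,:,::-1],(800,600),interpolation=cv2.INTER_CUBIC))
a=cv2.imread("pics/side6.png")
b=cv2.resize(a[370:480,320:440],(600,550),interpolation=cv2.INTER_CUBIC);cv2.imwrite("pics/side6c.png",b)
t0=cv2.imread("pics/top0.png");t=cv2.imread("pics/top6.png")
cv2.imwrite("pics/box.png",np.hstack([cv2.resize(x[290:380,485:595],None,fx=3.5,fy=3.5,interpolation=cv2.INTER_CUBIC) for x in (t0,t)]))
E
```

```text
t 10.95 tcp [429.1 223.7 214. ] F [0.9 0.6 0.6] open 0.0 q [ 0.37  0.32  1.72 -0.01  1.09 -1.51]
ydir 107.5 M [[-0.953, -0.301, 0.016], [-0.301, 0.954, -0.007], [-0.013, -0.011, -1.0]]
shift cm tool [1.86 3.85 1.33]
```

View pics/side6c.png

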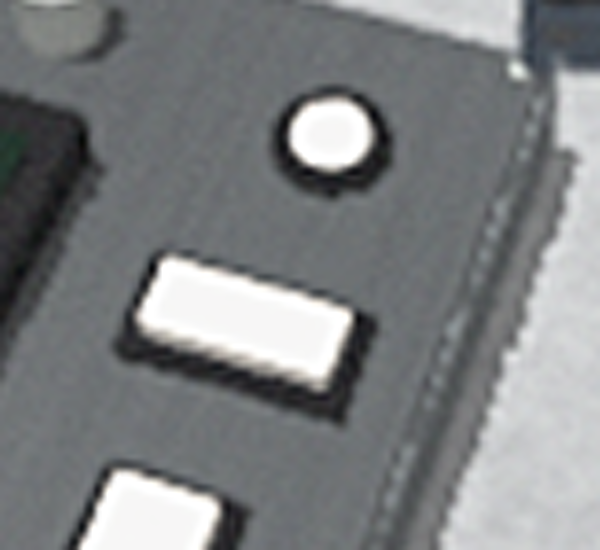

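View pics/box.png

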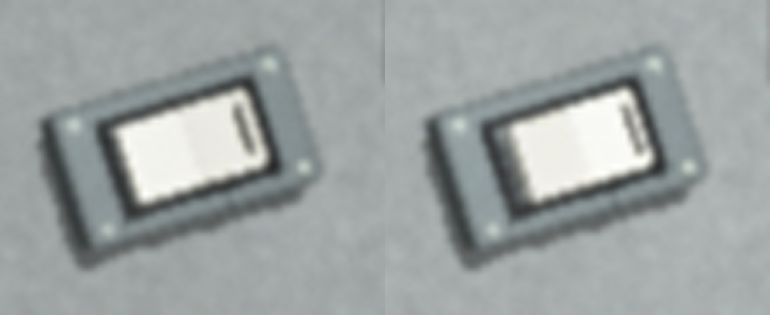

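View pics/wrist6.png

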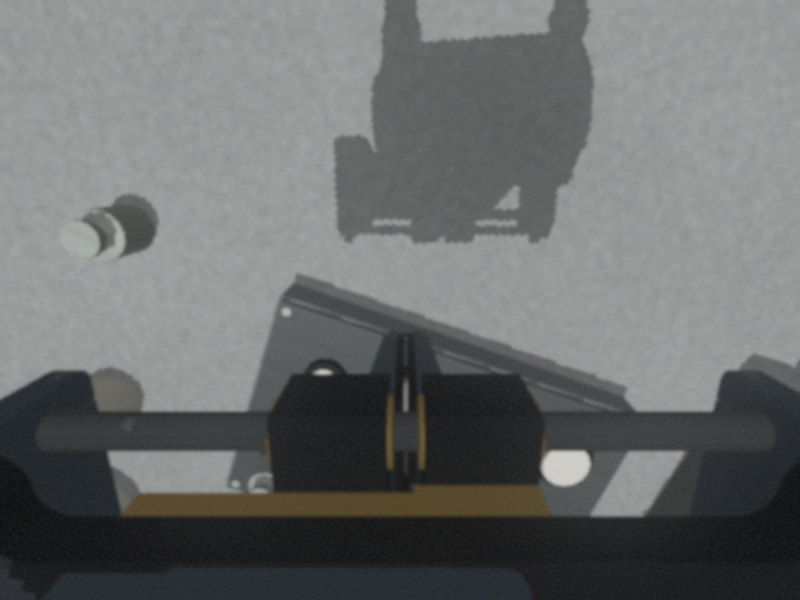

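View pics/top6.png

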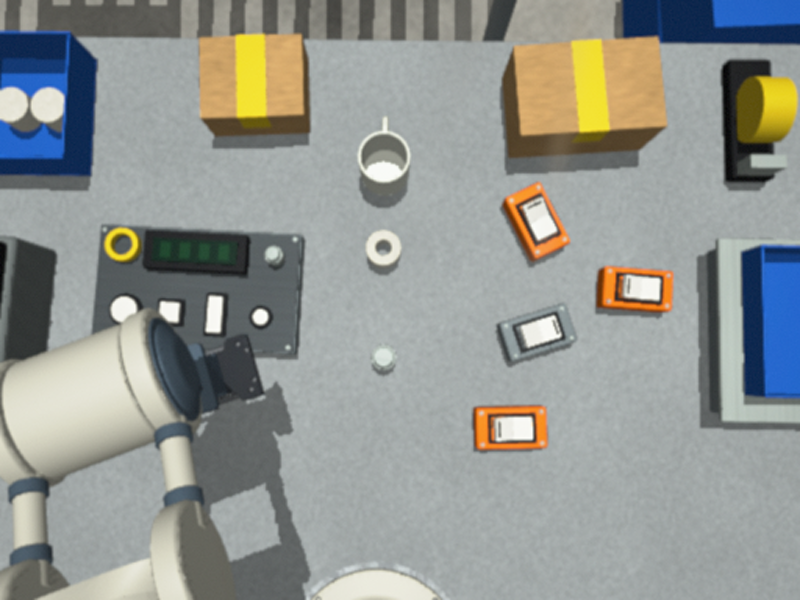

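The tare cap is level with its bezel, and the print cap is back up. The box hasn't moved between the before and after crops, and nothing else has shifted. The rocker's bar end is down. Handing in.

```bash
python3 -c "
from rig import robot
robot.hand_in();print(robot.get_state()['time_s'])"
```

```text
the job is handed in; nothing more can be done
the job is handed in; nothing more can be done
```

I pressed the rocker's 'on' end down, then the tare key, then the print key and let it spring back, in that order. I handed the job in about 11 s into the 51 s allowed. The hand-in gives no verdict.

- **Rocker:** it stopped hard at about 51.5 mm fingertip height, with 56 N upward on the wrist. The pictures afterwards show the bar end lying flat and the off half raised.
- **Tare key:** it stopped hard at about 52.7 mm, with 33 N. The cap now stays down, close to its bezel.
- **Print key:** it stopped hard at about 52.7 mm, with 37 N. The cap came back up.
- **Everything else:** before-and-after pictures show the switch box and the other objects where they were. The arm was clear of everything at hand-in.

**Discrepancies:**
- The top and side cameras disagreed by 3–7 mm on the keys' positions. I used the top-camera values, which the wrist camera confirmed to within a pixel or so for the tare key.
- Each press also showed some sideways force on the wrist, up to about 16 N. I saw no sign that it shifted anything.

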